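# Load the parts tumbler and hold its bayonet cap home

### The job

Lift the bar handle of the hinged tray to tip all four steel nuts into the drum of the parts tumbler, and let the tray back down level. Then take the bayonet cap from the bench by its grip bar, set its lugs into the two slots of the drum's mouth, push it down against the spring and twist it a quarter turn clockwise (seen from above) to the stop, without disturbing the other things on the bench. The cap springs back if let go, so finish while still gripping it and holding it in and fully turned.

Things in the scene. Friction and masses are not known exactly. Their poses are not given: they have to be found in the camera images.
- tray_handle (a point): Centre of the tray's handle: a round steel bar 12 mm thick, free over 90 mm, along this point's x axis. With the tray level it is 232 mm above the bench, 48 mm clear of the tray's end wall, joined to the tray by a rod at each end. The frame tilts with the tray.
- tray_hinge (a point): Middle of the tray's hinge line (its x axis), 152 mm above the bench. Tray level: y points level from the drum to the handle; the handle bar is 145 mm along y and 80 mm up z from here. The tray is an aluminium pan, inside 68 x 95 mm, walls 20 mm high, floor 60 mm above the hinge line, open at the drum end.
- tray (a joint): Tilt of the hinged tray in rad: 0 level (at rest on its post), 1.1 fully tipped, handle end up and open end over the drum's mouth. Lifting takes about 3 N at the handle; a light spring brings it back down when let go. The nuts begin to slide at about 0.45 to 0.65 rad, all go by about 1.0.
- mouth (a point): Centre of the drum's mouth at its flange top, 160 mm above the bench, z up. Flange 8 mm thick, opening 104 mm, with two opposite slots 26 mm wide along this x axis (45 deg from the hinge line; both ends alike) out to 128 mm across. Under it a sprung ring, opening 84 mm, whose pairs of dogs, 22 mm apart, take the cap's lugs. Drum fixed, 176 mm outside, floor 22 mm above the bench.
- seat (a joint): Push of the sprung ring under the flange, m, 0 at rest. A cap dropped into the slots has its lug bottoms 12 mm below the flange top, grip centre 51 mm above mouth. 4 mm of push frees the lugs to turn under the flange; at 12 mm its disc stops on the flange (grip centre 39 mm above mouth). Spring 3.5 N at 0, 12 N at 12 mm.
- ring (a joint): How far the sprung ring has been turned, rad: 0 at rest, growing clockwise seen from above, stop at 1.5. The cap's lugs drive it with up to 0.1 rad of play. Its spring turns it back, 0.05 N m at 0 and 0.23 N m at 1.5; nothing latches.
- cap_grip (a point): Centre of the bayonet cap's grip: a black bar 80 mm long along this x axis, 20 thick along y, 36 high, 63 mm above the cap's underside. Below: a stem, an aluminium disc 128 mm across with its top 32 mm below this point, a plug 74 mm across, and at the bottom two lugs 16 wide, 8 thick, 122 mm tip to tip, parallel to the bar and hidden by the disc. 0.2 to 0.33 kg; starts upright on the bench.
- cap: The whole bayonet cap; origin at the centre of its underside, x along the grip bar and lugs.
- nut0_center (a point): Centre of dark steel hexagon nut 0, 30 mm across flats, 16 mm high, 80 g; starts flat in the tray.
- nut1_center (a point): Centre of dark steel hexagon nut 1, 30 mm across flats, 16 mm high, 80 g; starts flat in the tray.
- nut2_center (a point): Centre of dark steel hexagon nut 2, 30 mm across flats, 16 mm high, 80 g; starts flat in the tray.
- nut3_center (a point): Centre of dark steel hexagon nut 3, 30 mm across flats, 16 mm high, 80 g; starts flat in the tray.
- hammer: Bystander: hammer lying on the bench; leave where it is.
- wrench: Bystander: steel wrench lying on the bench; leave where it is.
- spraycan: Bystander: white spray can, 56 mm across, 170 mm tall, upright; leave where it is.
- jar: Bystander: glass jar with steel lid, 66 mm across, 80 mm tall, upright; leave where it is.
- block: Bystander: small wood block 90 x 45 x 30 mm; leave where it is.
- prybar: Bystander: bent steel pry bar, about 260 mm long, 14 mm thick, lying; leave where it is.

How it is judged:
By the outcome, as a careful person would: the job done as asked, in the order asked, and still so for the second after the job is handed in, while the arm keeps its last pose, push and grip.
It also fails if it takes over 58 s, if anything falls off the work surface, if the arm or the gripper's body presses on something with over 40 N, if the wrist force passes 120 N, or if a joint passes its speed limit or range.

### The arm

A 7-joint arm with a two-finger parallel gripper is mounted at the origin on the work surface. World frame = base frame: x ahead of the robot, y to its left, z up, the work surface at z = 0. Lengths are in m, angles in degrees, forces in N, time in s.
With the tool pointing down it reaches from about 0.425 to 0.875 m from the base axis. Payload 4.7 kg.
Tool frame: the origin (TCP) lies at the very end of the fingers, on their centre line; the grasp point (between the pads) lies 19 mm behind it; y points along the fingers, z is the direction in which the jaws open and shut, and the axes are right-handed (so a half turn about y gives the same grasp; the last joint's range is limited). The gripper opens to 87 mm and grips with 3 to 60 N. Pads are 19 mm wide; open, the fingers measure 117 mm over their backs; the gripper's body (75 mm by 190 mm) begins 51 mm behind the grasp point.
Start: joints at [75.808, 18.392, -4.016, 83.108, 1.295, 78.541, -3.26], TCP at [0.168, -0.628, 0.223] pointing down, gripper open.
Joint ranges: [-163.93, 163.93], [-17.29, 119.83], [-79.2, 71.16], [3.27, 140.29], [-89.18, 269.18], [5.43, 117.66], [-154.24, 154.24]. Speed limits (degrees/s): [147.25, 147.25, 180, 180, 180, 180, 180].

### API

Orientations are given as [roll, pitch, yaw] about the fixed x, y, z axes, in that order (R = Rz(yaw) Ry(pitch) Rx(roll)).
In Python, from cell import env gives the robot as it stands.
- The arm moves only by the shell command python3 -m pendant 'ROWS' [FORCE]. ROWS is JSON, one flat list of numbers, 7 for each row, row after row: the shift along the world's x, y, z in units of 40 mm (1.0 is 40 mm), then the turn, a rotation vector about the world's x, y, z in units of 10 degrees (1.0 is 10 degrees), then the finger opening in mm, from 0 to 87. In form: [x, y, z, wx, wy, wz, jaw, x, y, z, wx, wy, wz, jaw, ...]. A call has 1 to 10 rows; each row shifts and turns the commanded pose from where the row before left it; what a row does not reach is not made up. A row lasts 1/8 s, in which the tool goes at most 62.5 mm and 10.7 degrees, less where a joint would pass 70% of its speed; a pose out of reach is approached as far as the arm can. A call is refused whole if a number of a shift passes 1 or a number of a turn 1, either way. A call with a gripper value outside its range is refused whole. The fingers move at their own pace and stop on an object; FORCE is the grip in N (left out, the last holds). Time passes only in rows, so rows that do not move let the fingers close. It gives the time, the measured TCP pose, the force and the opening at its end, in the units of the state.
- env.get_obs(): the state, without advancing time (a new reading comes with each control period).
- env.read_camera(name): name is "side" or "top"; returns a dict with "image" (400x640x3 uint8, red, green, blue), "fx", "fy", "cx", "cy" (pixels), "cam_to_world" (4x4, takes a point from camera to world coordinates). Camera axes: x right, y up, looking along -z (the intrinsics and any distortion apply to the point x, -y, -z); pixel columns grow to the right and rows downward; lengths in m; the calibration is good to about 2 mm. A picture is of the moment at which its call begins. There is no depth.
- env.sign_off(): hands the job in, once; it reports no verdict.
The state is a dict: "time_s": time; "qpos": joint angles; "joint_velocities": joint speeds; "effort": joint torques, N m; "tool_pos": TCP position; "tool_rot": TCP orientation; "force": force on the tool from outside, world axes, zero at the start; "wrist_torque": the same for the moment, N m; "grip_width": finger opening in m.
Only numpy, scipy, OpenCV 4.12 (cv2) and the standard library are available. Lean on these libraries where they do the work, as an engineer would, in place of code of your own. Each camera call takes 0.05 s, during which the arm holds its last target.

## Working session

There is one attempt and no reset: what is moved stays moved. The work goes in short steps, Python scripts to look and compute and a shell command to move; the robot and the scene stay as the last step left them, time stands still between calls to the robot, and variables do not carry over. Pictures are saved under pics/ and viewed, and the job is handed in when it is done.

```bash
ls; mkdir -p pics
python3 - <<'E'
from cell import env
import cv2,numpy as np
np.set_printoptions(precision=4,suppress=True)
o=env.get_obs();print(o)
for n in ("side","top"):
    c=env.read_camera(n);cv2.imwrite(f"pics/{n}0.png",c["image"][:,:,::-1])
    print(n,{k:v for k,v in c.items() if k!="image"})
E
```

```text
pics
{'time_s': 0.0, 'qpos': array([75.8088, 18.4379, -4.0161, 83.1753,  1.2943, 78.5403, -3.2579]), 'joint_velocities': array([-0.0362,  0.0255, -0.0041, -0.107 , -0.1633,  0.0784, -0.0388]), 'effort': array([  0.0004, -49.1293,  -0.404 , -31.2536,  -0.0642,   0.0437,
         0.0002]), 'tool_pos': array([ 0.168 , -0.6273,  0.2215]), 'tool_rot': array([ -90.1084,   -0.0049, -164.9965]), 'force': array([0.5015, 0.5122, 0.0458]), 'wrist_torque': array([-0.0023,  0.0277,  0.0253]), 'grip_width': 0.08728265678752456}
side {'fx': 420.71380509394163, 'fy': 420.71380509394163, 'cx': 316.92942577863533, 'cy': 192.62516705928397, 'cam_to_world': array([[ 0.9873,  0.1188, -0.1053,  0.4094],
       [-0.1578,  0.6608, -0.7338, -0.8956],
       [-0.0176,  0.7411,  0.6712,  1.0085],
       [ 0.    ,  0.    ,  0.    ,  1.    ]])}
top {'fx': 397.80512251971544, 'fy': 397.80512251971544, 'cx': 318.2717739104462, 'cy': 199.84115151331986, 'cam_to_world': array([[ 0.028 ,  0.9912, -0.1294,  0.4296],
       [-0.9995,  0.0294,  0.009 ,  0.0382],
       [ 0.0127,  0.1291,  0.9915,  1.1365],
       [ 0.    ,  0.    ,  0.    ,  1.    ]])}
```

View pics/side0.png

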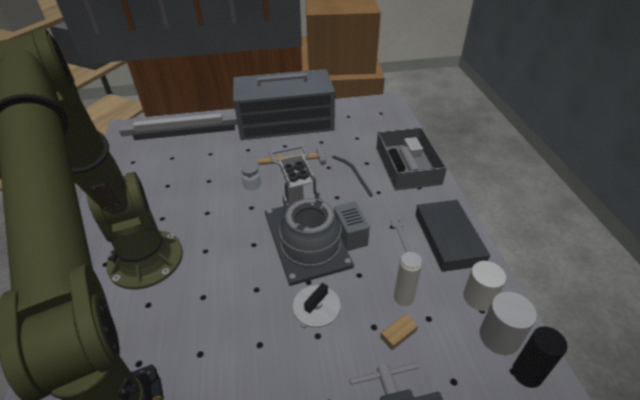

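View pics/top0.png

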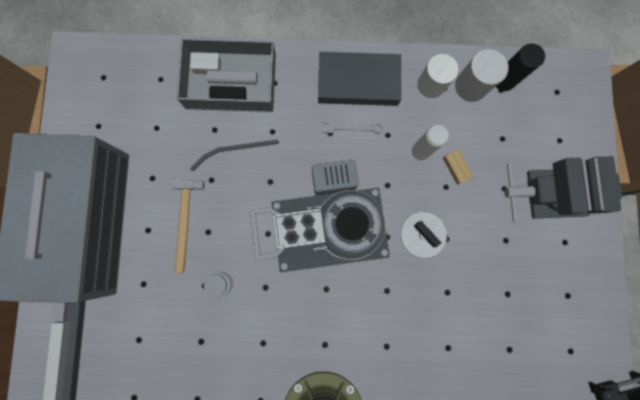

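Run:
```python
import cv2
a=cv2.imread("pics/top0.png")[150:300,230:470];cv2.imwrite("pics/topz.png",cv2.resize(a,None,fx=3.3,fy=3.3,interpolation=cv2.INTER_CUBIC))
a=cv2.imread("pics/side0.png")[140:340,230:430];cv2.imwrite("pics/sidez.png",cv2.resize(a,None,fx=3,fy=3,interpolation=cv2.INTER_CUBIC))
```

```text
(no output)
```

View pics/topz.png

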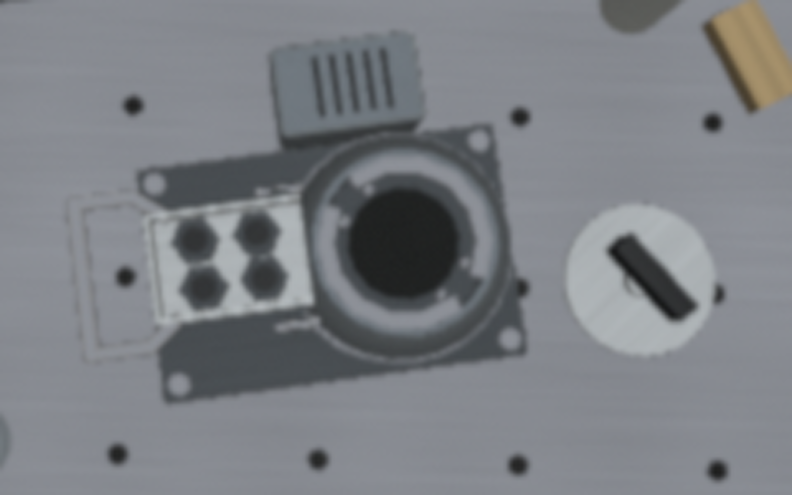

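View pics/sidez.png

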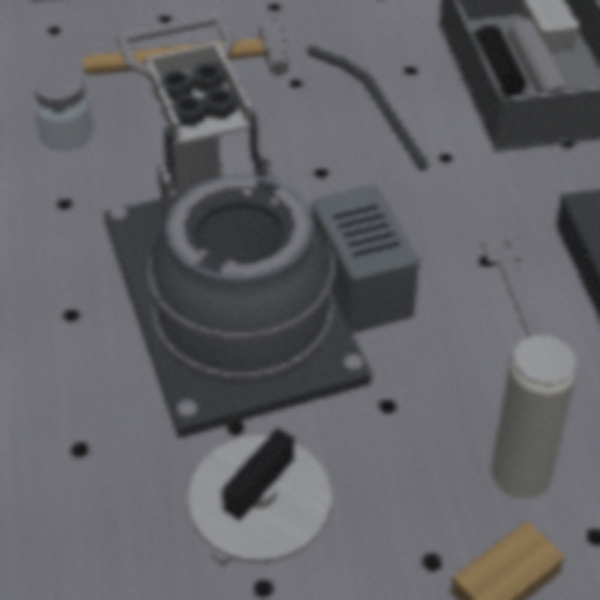

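```bash
cat > h.py <<'E'
import numpy as np,cv2
np.set_printoptions(precision=4,suppress=True)
from cell import env
def cam(n): return env.read_camera(n)
def proj(c,P):
    T=np.linalg.inv(c["cam_to_world"]);p=(T[:3,:3]@np.atleast_2d(P).T).T+T[:3,3]
    return np.c_[c["cx"]+c["fx"]*p[:,0]/-p[:,2], c["cy"]-c["fy"]*p[:,1]/-p[:,2]]
def ray(c,uv,z):
    u,v=uv;d=c["cam_to_world"][:3,:3]@np.array([(u-c["cx"])/c["fx"],-(v-c["cy"])/c["fy"],-1]);o=c["cam_to_world"][:3,3]
    return o+d*(z-o[2])/d[2]
def tri(c1,u1,c2,u2):
    A=[];b=[]
    for c,(u,v) in((c1,u1),(c2,u2)):
        d=c["cam_to_world"][:3,:3]@np.array([(u-c["cx"])/c["fx"],-(v-c["cy"])/c["fy"],-1]);d/=np.linalg.norm(d)
        M=np.eye(3)-np.outer(d,d);A.append(M);b.append(M@c["cam_to_world"][:3,3])
    return np.linalg.lstsq(np.vstack(A),np.hstack(b),rcond=None)[0]
E
python3 - <<'E'
from h import *
t=cam("top");s=cam("side")
T=lambda x,y:(230+(x+.5)/3.3-.5,150+(y+.5)/3.3-.5)
S=lambda x,y:(230+(x+.5)/3-.5,140+(y+.5)/3-.5)
for n,z,a,b in [("mouth",.16,T(405,243),S(240,230)),("disc",.031,T(640.5,279.5),S(260,496)),
 ("barL",.232,T(75,200),S(128,40)),("barR",.232,T(92,358),S(219,22)),("slot1",.16,T(350,195),S(262,190)),("slot2",.16,T(467,285),S(217,265)),
 ("jar",.08,T(0,0),S(60,88)),
 ("gripA",.081,T(628,238),S(285,436)),("gripB",.081,T(687,310),S(235,500)),
 ("motorTop",.1,T(347,85),S(367,228))]:
    print(n,"top",ray(t,a,z),"side",ray(s,b,z),"tri",tri(t,a,s,b))
# tall things
for n,z,uv in [("can top",.17,(437,135)),("block",.03,(459,167)),("jar",.08,(216,283)),("hammerhead",.03,(188,184)),("wrench",.01,(352,127))]: print(n,ray(t,uv,z))
E
```

```text
mouth top [ 0.5014 -0.0561  0.16  ] side [ 0.5065 -0.063   0.16  ] tri [ 0.5045 -0.0569  0.1536]
disc top [ 0.4859 -0.2677  0.031 ] side [ 0.4906 -0.2686  0.031 ] tri [ 0.4883 -0.2681  0.0302]
barL top [0.5193 0.1796 0.232 ] side [0.4247 0.1571 0.232 ] tri [0.4722 0.1767 0.225 ]
barR top [0.4116 0.1627 0.232 ] side [0.5208 0.1711 0.232 ] tri [0.4651 0.1526 0.2526]
slot1 top [ 0.5362 -0.0143  0.16  ] side [ 0.5356 -0.0126  0.16  ] tri [ 0.5357 -0.0142  0.1616]
slot2 top [ 0.4715 -0.1027  0.16  ] side [ 0.4792 -0.1039  0.16  ] tri [ 0.4754 -0.103   0.1591]
jar top [0.6977 0.273  0.08  ] side [0.3414 0.2838 0.08  ] tri [0.4969 0.1799 0.2453]
gripA top [ 0.5165 -0.244   0.081 ] side [ 0.5176 -0.2443  0.081 ] tri [ 0.5171 -0.2441  0.0807]
gripB top [ 0.46   -0.2912  0.081 ] side [ 0.465  -0.3009  0.081 ] tri [ 0.4629 -0.2944  0.0709]
motorTop top [ 0.6315 -0.0132  0.1   ] side [ 0.6401 -0.0238  0.1   ] tri [ 0.6382 -0.014   0.0892]
can top [ 0.7289 -0.2642  0.17  ]
block [ 0.6802 -0.3699  0.03  ]
jar [0.3417 0.2883 0.08  ]
hammerhead [0.608  0.3951 0.03  ]
wrench [ 0.7946 -0.0647  0.01  ]
```

```bash
cat > ov.py <<'E'
from h import *
def rot(a): a=np.radians(a);return np.array([[np.cos(a),-np.sin(a),0],[np.sin(a),np.cos(a),0],[0,0,1]])
def circ(r,z,n=72): a=np.linspace(0,2*np.pi,n);return np.c_[r*np.cos(a),r*np.sin(a),0*a+z]
def draw(c,x0,y0,w,h,f,curves,fn):
    im=cv2.resize(c["image"][y0:y0+h,x0:x0+w,::-1],None,fx=f,fy=f,interpolation=cv2.INTER_CUBIC)
    for P,col in curves:
        uv=(proj(c,P)-[x0,y0]+.5)*f-.5
        cv2.polylines(im,[np.round(uv*8).astype(np.int32)],False,col,1,cv2.LINE_AA,3)
    cv2.imwrite(fn,im)
def station(m,yaw,d):
    R=rot(yaw);R45=rot(yaw+45);m=np.array([m[0],m[1],.16])
    L=[(circ(.052,0)@R.T+m,(0,255,0)),(circ(.088,-.08)@R.T+m,(0,255,0))]
    for s in(1,-1): L.append((np.array([[.05*s,.013,0],[.064*s,.013,0],[.064*s,-.013,0],[.05*s,-.013,0]])@R45.T+m,(0,0,255)))
    hb=m+R@[0,d,.072]
    for dy,dz in((-.006,0),(.006,0)): L.append((np.array([[-.045,dy,dz],[.045,dy,dz]])@R.T+hb,(0,0,255)))
    w=.034;yb=d-.048
    L.append((np.array([[-w,yb,.072],[w,yb,.072],[w,yb-.095,.072],[-w,yb-.095,.072],[-w,yb,.072]])@R.T+m,(255,0,255)))
    return L
def cap(p,yaw,z=.063):
    R=rot(yaw);p=np.array([p[0],p[1],z])
    return [(circ(.064,-.032)@R.T+p,(0,255,0)),(circ(.064,-.038)@R.T+p,(0,160,0))]+[(np.array([[-.04,-.01,k],[.04,-.01,k],[.04,.01,k],[-.04,.01,k],[-.04,-.01,k]])@R.T+p,(0,0,255)) for k in(.018,-.018)]
E
python3 - <<'E'
from ov import *
t=cam("top");s=cam("side")
L=station((.5035,-.0575),8.85,.231)+cap((.488,-.268),41)
draw(t,230,150,240,150,3.3,L,"pics/ot.png");draw(s,230,140,200,200,3,L,"pics/os.png")
E
```

```text
(no output)
```

View pics/ot.png

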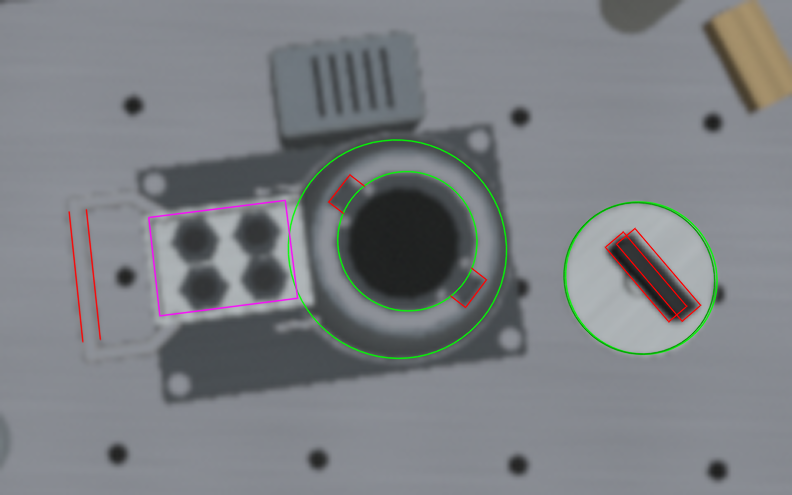

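View pics/os.png

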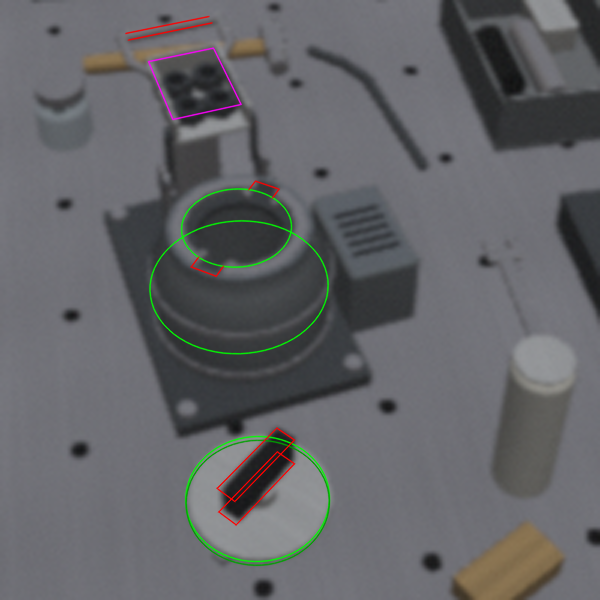

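```bash
cat > capfit.py <<'E'
from ov import *
from scipy.optimize import minimize
def boxpts(p,yaw,z):
    g=np.array([[a,b,k] for a in(-.04,.04) for b in(-.01,.01) for k in(-.018,.018)]);return g@rot(yaw).T+np.array([p[0],p[1],z])
def mask(c,roi,F=6):
    x0,y0,w,h=roi
    im=cv2.resize(cv2.cvtColor(c["image"][y0:y0+h,x0:x0+w],cv2.COLOR_RGB2GRAY),None,fx=F,fy=F,interpolation=cv2.INTER_CUBIC)
    return im
def model(c,roi,p,yaw,z,F=6):
    x0,y0,w,h=roi
    uv=(proj(c,boxpts(p,yaw,z))-[x0,y0]+.5)*F-.5
    m=np.zeros((h*F,w*F),np.uint8);cv2.fillConvexPoly(m,cv2.convexHull(np.round(uv*8).astype(np.int32)),255,cv2.LINE_AA,3);return m
def fit(cs,rois,x0,z,thr=75):
    M=[(mask(c,r)<thr)*255. for c,r in zip(cs,rois)]
    def cost(q): return sum(np.abs(M[i]-cv2.GaussianBlur(model(c,r,q[:2]/1000,q[2],z),(0,0),3)).mean() for i,(c,r) in enumerate(zip(cs,rois)))
    return minimize(cost,x0,method="Nelder-Mead",options=dict(initial_simplex=np.array(x0)+np.array([[0,0,0],[6,0,0],[0,6,0],[0,0,6]])))
if __name__=="__main__":
    t=cam("top");s=cam("side")
    rt=(405,212,45,42);rs=(297,277,40,42)
    for cs,rr in(([t],[rt]),([s],[rs]),([t,s],[rt,rs])):
        r=fit(cs,rr,[488,-268,42],.063);print(r.x,r.fun)
E
python3 capfit.py
```

```text
[ 486.7542 -265.8831   45.9632] 13.121796002351559
[ 490.8186 -265.6235   46.9269] 27.1244708994709
[ 489.3472 -266.1635   45.5792] 41.9124007936508
```

```bash
python3 -m pendant '[0.5,0.6,1,0,0,0,60, 0.8,1,0.5,0,0,0,60, 0.8,1,0.5,0,0,0,60, 0.8,1,0.5,0,0,0,60, 0.8,1,0,0,0,0,60, 0.8,1,0,0,0,-0.3,60, 0.8,1,0,0,0,-0.3,60, 0.8,1,0,0,0,0,60, 0.7,1,0,0,0,0,60, 0.7,1,0,0,0,0,60]' 15
```

```text
time_s: 1.65
tool_pos: [0.469, -0.2425, 0.3228]
tool_rot: [-90.0, 0.0, -171.0]
force: [1.0, 0.4, -1.4]
grip_width: 0.0599
```

```bash
python3 -m pendant '[0,1,0,0,0,0,60, 0,1,0,0,0,0,60, 0,1,0,0,0,0,60, 0,1,0,0,0,0,60, 0,1,0,0,0,0,60, 0,1,0,0,0,0,60, 0,1,0,0,0,0,60,0,1,0,0,0,0,60,0,1,0,0,0,0,60,0,0,0,0,0,0,60]'
```

```text
time_s: 2.9
tool_pos: [0.4675, 0.1201, 0.323]
tool_rot: [-90.0, 0.1, -170.6]
force: [0.5, -0.1, 0.3]
grip_width: 0.0603
```

```bash
python3 -m pendant '[0,0.7,-0.5,0,0,-0.05,50, 0,0.55,-0.5,0,0,0,50,0,0,0,0,0,0,50]'
python3 - <<'E'
from ov import *
t=cam("top");s=cam("side")
p=env.get_obs()["tool_pos"];print(p)
L=[(np.array([p+[0,0,.0],p+[0,0,.02]]),(0,255,255))]
draw(t,230,150,160,120,4,L,"pics/a1.png");draw(s,230,100,160,140,4,L,"pics/a2.png")
E
```

```text
time_s: 3.28
tool_pos: [0.4672, 0.1664, 0.2815]
tool_rot: [-90.0, -0.2, -171.4]
force: [-0.3, 0.4, -0.1]
grip_width: 0.0509
[0.4687 0.1647 0.283 ]
```

View pics/a1.png

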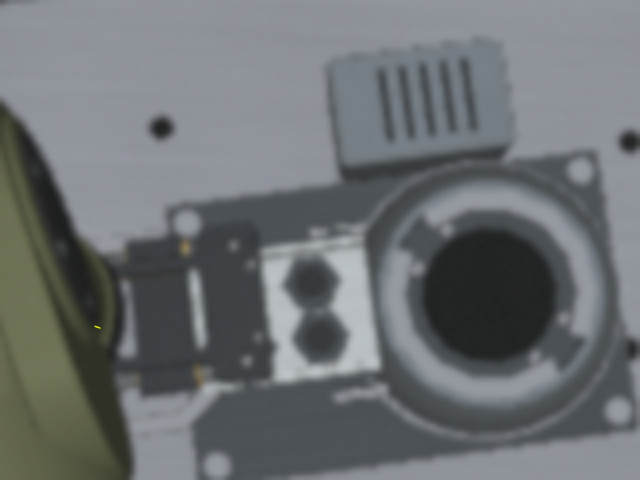

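View pics/a2.png

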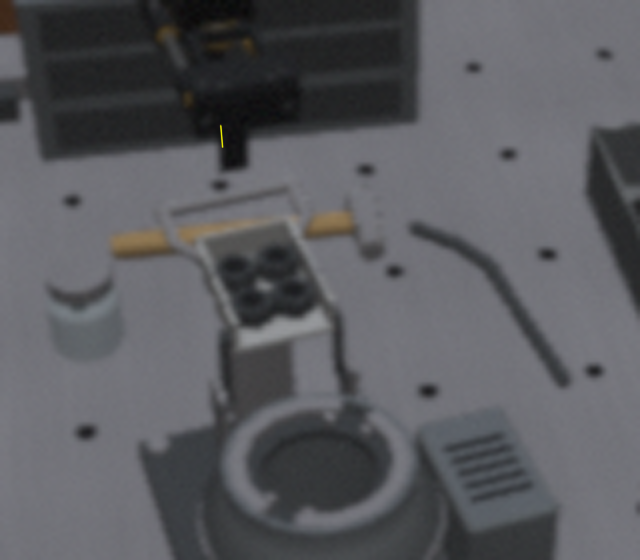

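```bash
python3 -m pendant '[0,0,-0.8,0,0,0,50, 0,0,-0.7,0,0,0,50, 0,0,-0.25,0,0,0,50,0,0,0,0,0,0,30,0,0,0,0,0,0,8,0,0,0,0,0,0,8,0,0,0,0,0,0,8]' 20
python3 - <<'E'
from ov import *
t=cam("top");s=cam("side")
p=env.get_obs();print(p["tool_pos"],p["force"],p["wrist_torque"],p["grip_width"])
draw(s,230,100,160,140,4,[],"pics/b2.png")
E
```

```text
time_s: 4.25
tool_pos: [0.4684, 0.1693, 0.2138]
tool_rot: [-90.3, 0.1, -171.4]
force: [-1.9, 9.7, 4.3]
grip_width: 0.0178
[0.468  0.172  0.2143] [-2.3623 12.007   5.0259] [2.6125 0.5583 0.0152] 0.011694163983690652
```

View pics/b2.png

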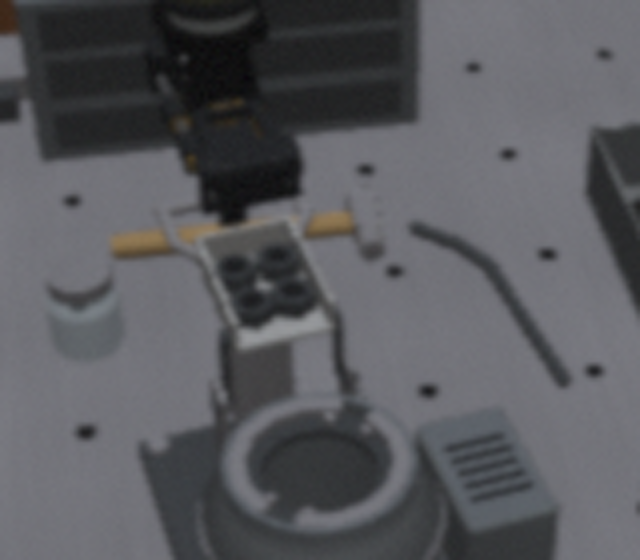

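```bash
python3 - <<'E'
import numpy as np
th=np.arange(0,1.06,.075);y=145*np.cos(th)-80*np.sin(th);z=145*np.sin(th)+80*np.cos(th)
for a,dy,dz in zip(th[1:],np.diff(y),np.diff(z)): print(round(a,3),np.round([-.154*dy/40,.988*dy/40,dz/40],3))
E
python3 -m pendant '[0,0.05,0,0,0,0,8,0,0,0,0,0,0,8]'
```

```text
0.075 [ 0.025 -0.158  0.266]
0.15 [ 0.028 -0.177  0.253]
0.225 [ 0.03  -0.196  0.239]
0.3 [ 0.033 -0.213  0.224]
0.375 [ 0.036 -0.229  0.207]
0.45 [ 0.038 -0.243  0.189]
0.525 [ 0.04  -0.257  0.17 ]
0.6 [ 0.042 -0.269  0.15 ]
0.675 [ 0.043 -0.279  0.129]
0.75 [ 0.045 -0.288  0.108]
0.825 [ 0.046 -0.295  0.086]
0.9 [ 0.047 -0.3    0.063]
0.975 [ 0.047 -0.304  0.04 ]
1.05 [ 0.048 -0.306  0.017]
time_s: 4.6
tool_pos: [0.4679, 0.1724, 0.2138]
tool_rot: [-90.3, 0.1, -171.3]
force: [-1.6, 6.8, 3.0]
grip_width: 0.011
```

```bash
python3 -m pendant '[0.025,-0.16,0.266,0,0,0,8, 0.028,-0.177,0.253,0,0,0,8, 0.03,-0.196,0.239,0,0,0,8, 0.033,-0.213,0.224,0,0,0,8, 0.036,-0.229,0.207,0,0,0,8, 0.038,-0.243,0.189,0,0,0,8]'
python3 - <<'E'
from ov import *
s=cam("side")
p=env.get_obs();print(p["tool_pos"],p["force"],p["wrist_torque"],p["grip_width"])
draw(s,230,100,160,140,4,[],"pics/c2.png")
E
```

```text
time_s: 5.35
tool_pos: [0.4756, 0.1261, 0.2704]
tool_rot: [-90.5, 0.2, -171.2]
force: [-3.7, 10.1, 9.8]
grip_width: 0.0113
[0.4759 0.1246 0.2714] [-6.2907 10.3007 11.2916] [2.334  1.3145 0.0614] 0.01087909402452412
```

View pics/c2.png

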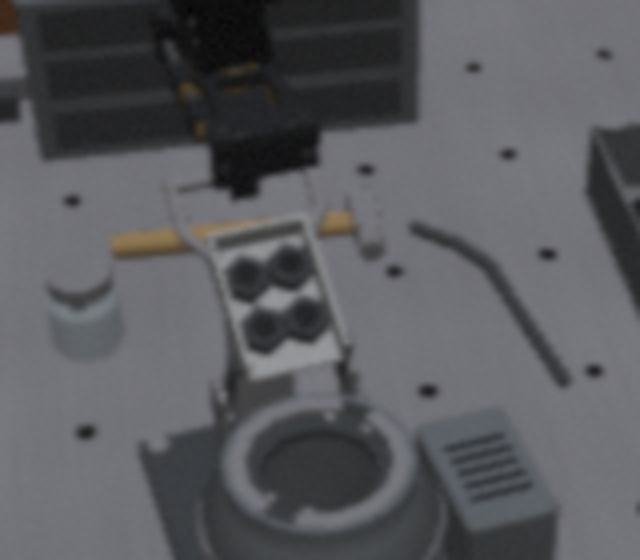

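```bash
python3 -m pendant '[0.04,-0.22,0.18,0,0,0,8, 0.042,-0.25,0.165,0,0,0,8, 0.043,-0.275,0.14,0,0,0,8, 0.045,-0.288,0.115,0,0,0,8]'
python3 - <<'E'
from ov import *
s=cam("side")
p=env.get_obs();print(p["tool_pos"],p["force"],p["wrist_torque"],p["grip_width"])
draw(s,230,100,160,140,4,[],"pics/c3.png")
E
```

```text
time_s: 5.9
tool_pos: [0.4828, 0.0812, 0.2935]
tool_rot: [-90.2, 0.1, -171.3]
force: [-1.5, 4.9, 5.4]
grip_width: 0.0111
[0.4833 0.079  0.2941] [-2.6098  3.0166  9.0923] [1.0687 0.7503 0.0576] 0.010892756803356017
```

View pics/c3.png

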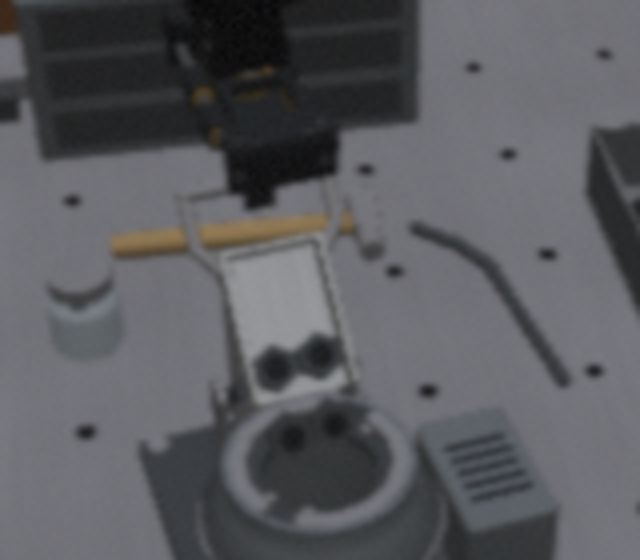

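Nuts are sliding into the drum. Continuing the tilt.

```bash
python3 -m pendant '[0.046,-0.295,0.09,0,0,0,8, 0.047,-0.3,0.07,0,0,0,8,0.047,-0.304,0.05,0,0,0,8,0.035,-0.2,0.02,0,0,0,8,0,0,0,0,0,0,8,0,0,0,0,0,0,8]'
python3 - <<'E'
from ov import *
s=cam("side");t=cam("top")
p=env.get_obs();print(p["tool_pos"],p["force"],p["wrist_torque"],p["grip_width"])
draw(s,230,100,160,140,4,[],"pics/c4.png");draw(t,230,150,160,120,4,[],"pics/c5.png")
E
```

```text
time_s: 6.7
tool_pos: [0.4902, 0.0343, 0.3012]
tool_rot: [-90.0, 0.1, -171.5]
force: [3.3, 3.6, 4.0]
grip_width: 0.0113
[0.4901 0.0345 0.3012] [3.5078 4.0181 4.7328] [ 0.7378 -0.8307  0.066 ] 0.011391297079131273
```

View pics/c4.png

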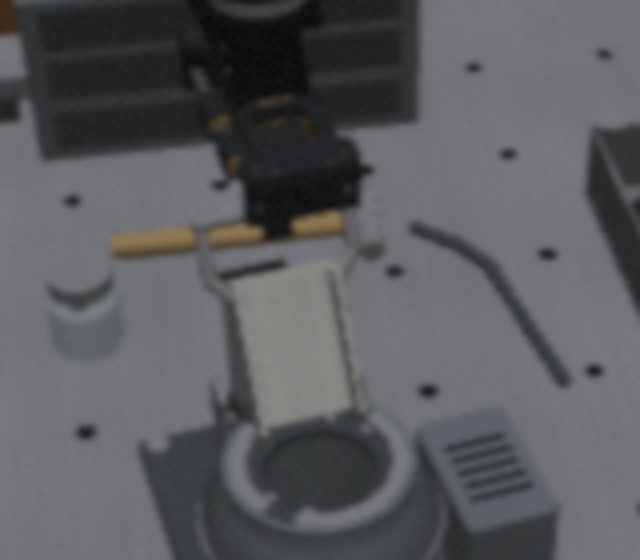

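View pics/c5.png

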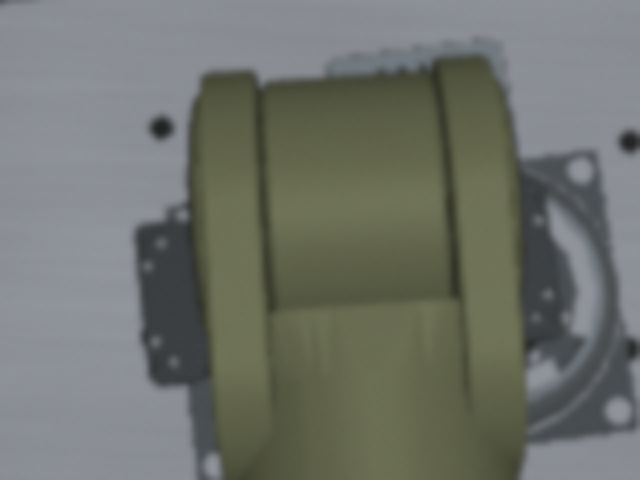

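```bash
python3 -m pendant '[-0.035,0.2,-0.02,0,0,0,8, -0.047,0.304,-0.05,0,0,0,8, -0.047,0.3,-0.07,0,0,0,8, -0.046,0.295,-0.09,0,0,0,8, -0.045,0.288,-0.115,0,0,0,8, -0.043,0.275,-0.14,0,0,0,8, -0.042,0.25,-0.165,0,0,0,8, -0.04,0.22,-0.18,0,0,0,8]';  python3 -m pendant '[-0.038,0.243,-0.189,0,0,0,8, -0.036,0.229,-0.207,0,0,0,8, -0.033,0.213,-0.224,0,0,0,8, -0.03,0.196,-0.239,0,0,0,8, -0.028,0.177,-0.253,0,0,0,8, -0.025,0.16,-0.266,0,0,0,8, 0,0,0,0,0,0,8,0,0,0,0,0,0,8]'
python3 - <<'E'
from ov import *
s=cam("side")
p=env.get_obs();print(p["tool_pos"],p["force"],p["wrist_torque"],p["grip_width"])
draw(s,230,100,160,140,4,[],"pics/d.png")
E
```

```text
time_s: 7.8
tool_pos: [0.4757, 0.122, 0.2684]
tool_rot: [-90.1, 0.1, -171.4]
force: [0.7, 6.6, 8.1]
grip_width: 0.011
time_s: 8.8
tool_pos: [0.4677, 0.1704, 0.2123]
tool_rot: [-90.1, 0.0, -171.4]
force: [1.5, 7.7, 1.7]
grip_width: 0.0112
[0.4677 0.1703 0.2123] [2.5527 7.8688 1.578 ] [ 1.5203 -0.455   0.1036] 0.011078280537721528
```

View pics/d.png

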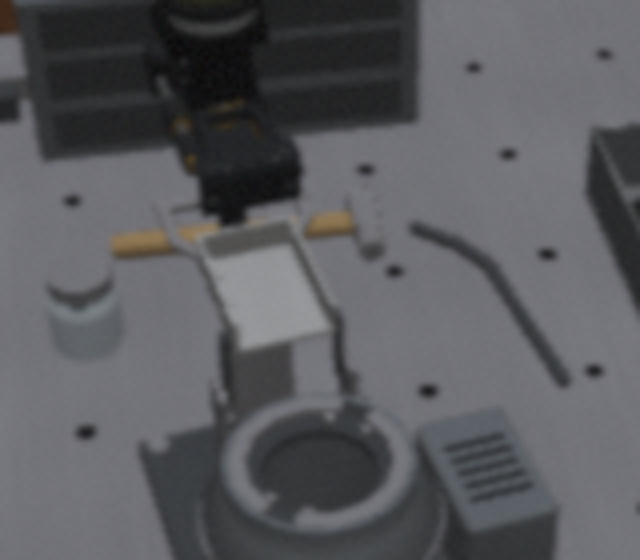

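```bash
python3 -m pendant '[0,0,0,0,0,0,30, 0,0,0,0,0,0,44,0,0,0.2,0,0,0,44, 0,0,0.8,0,0,0,44, 0,0,1,0,0,0,44, 0,-0.9,0.5,0,0,0.5,44, 0.1,-1,0,0,0,0.8,60, 0.1,-1,0,0,0,0.8,60,0.1,-1,0,0,0,0.8,60,0.1,-1,0,0,0,0.8,60]'; python3 -m pendant '[0.1,-1,0,0,0,0,60,0,-1,0,0,0,0,60,0,-1,0,0,0,0,60,0,-1,0,0,0,0,60,0,-1,0,0,0,0,60,0,-1,0,0,0,0,60,0,0,0,0,0,0,60]'
python3 - <<'E'
from ov import *
s=cam("side");t=cam("top")
p=env.get_obs();print(p["tool_pos"],p["force"],p["tool_rot"],p["qpos"])
draw(s,200,140,200,180,4,[],"pics/e.png");draw(t,230,150,160,120,4,[],"pics/e1.png")
E
```

```text
time_s: 10.1
tool_pos: [0.4836, -0.03, 0.3129]
tool_rot: [-90.0, -0.1, -134.3]
force: [0.2, 0.1, -0.3]
grip_width: 0.0597
time_s: 10.98
tool_pos: [0.486, -0.2726, 0.3118]
tool_rot: [-90.1, -0.1, -134.9]
force: [-1.4, -0.3, 0.1]
grip_width: 0.0602
[ 0.4876 -0.268   0.3124] [ 0.4881  0.335  -0.0445] [ -90.0759   -0.0075 -134.5672] [ 49.0104   6.7061 -25.154   87.5553   2.8309  86.4477 -20.7389]
```

View pics/e.png

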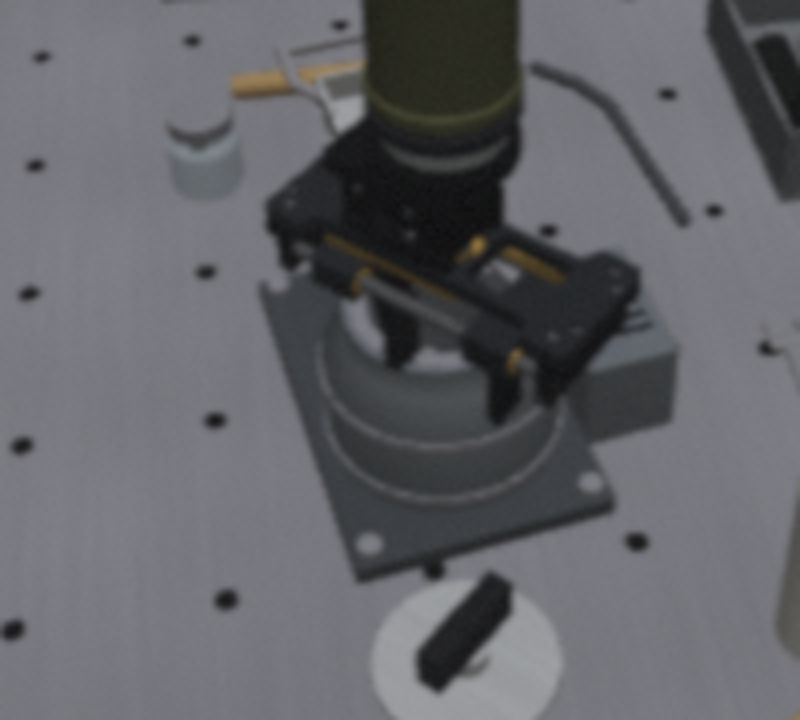

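View pics/e1.png

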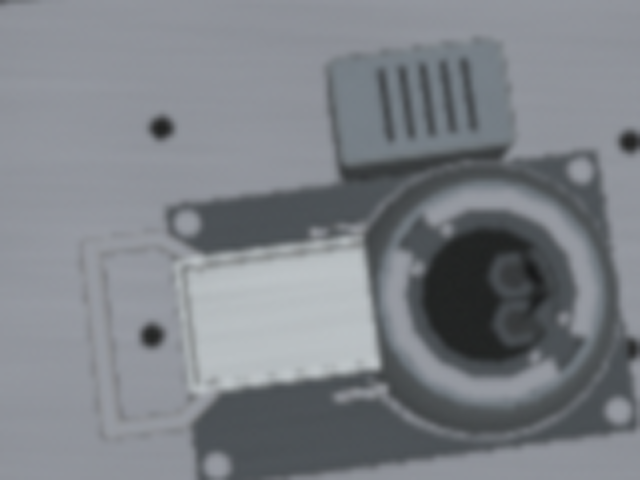

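```bash
python3 -m pendant '[0,0,-1,0,0,0,60,0,0,-1,0,0,0,60,0,0,-1,0,0,0,60,0,0,-1,0,0,0,60,0,0,-1,0,0,0,60,0,0,0,0,0,0,60,0,0,0,0,0,0,60]'
python3 - <<'E'
from ov import *
s=cam("side")
P=[env.get_obs()["tool_pos"] for _ in range(3)];print(P)
p=P[0]
draw(s,260,220,120,120,5,cap((.4885,-.2665),45.5)[2:]+[(np.array([p,p+[0,0,.02]]),(0,255,255))],"pics/f.png")
E
```

```text
time_s: 11.95
tool_pos: [0.4894, -0.2675, 0.1144]
tool_rot: [-89.9, 0.0, -134.4]
force: [0.5, -0.7, 0.1]
grip_width: 0.0599
[array([ 0.4898, -0.2679,  0.1149]), array([ 0.4898, -0.2679,  0.1149]), array([ 0.4898, -0.2679,  0.1149])]
```

View pics/f.png

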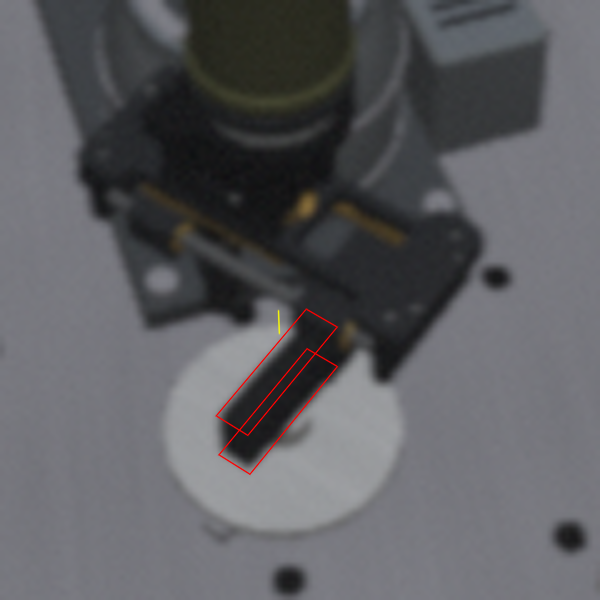

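```bash
python3 -m pendant '[0,0,-0.8,0,0,0,60,0,0,-0.7,0,0,0,60,0,0,-0.2,0,0,0,60,0,0,0,0,0,0,60,0,0,0,0,0,0,30]' 10; python3 -m pendant '[0,0,0,0,0,0,14,0,0,0,0,0,0,14,0,0,0,0,0,0,14,0,0,0,0,0,0,14]' 45
python3 - <<'E'
from ov import *
s=cam("side")
p=env.get_obs();print(p["tool_pos"],p["tool_rot"],p["force"],p["grip_width"])
draw(s,260,220,120,120,5,[],"pics/g.png")
E
```

```text
time_s: 12.62
tool_pos: [0.4894, -0.2685, 0.0463]
tool_rot: [-89.8, 0.0, -134.5]
force: [0.1, 0.4, 0.7]
grip_width: 0.0557
time_s: 13.12
tool_pos: [0.4885, -0.2679, 0.0455]
tool_rot: [-90.0, 0.0, -134.5]
force: [-1.1, 0.3, 5.7]
grip_width: 0.0195
[ 0.4885 -0.2679  0.0455] [ -89.9675   -0.0006 -134.4899] [-0.5951  0.7025  6.0139] 0.019564976184895427
```

View pics/g.png

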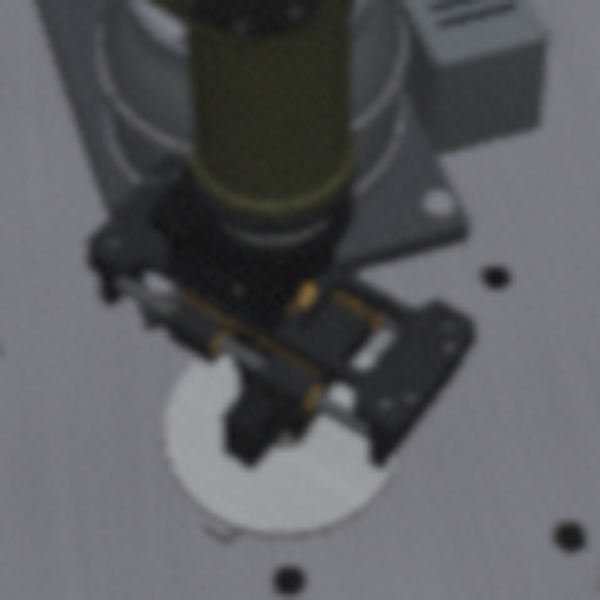

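```bash
python3 -m pendant '[0,0,0.5,0,0,0,14,0,0,1,0,0,0,14,0,0,1,0,0,0,14,0,0,1,0,0,0,14,0,0,1,0,0,0,14,0,0,0.6,0,0,0,14,0,0,0,0,0,0,14]';  python3 - <<'E'
from ov import *
s=cam("side");t=cam("top")
p=env.get_obs();print(p["tool_pos"],p["tool_rot"],p["force"],p["grip_width"])
tp=p["tool_pos"]; L=cap(tp[:2],45.5,tp[2]+.0175)
draw(s,240,160,160,160,5,L,"pics/h.png")
draw(t,340,180,150,120,5,L,"pics/h1.png")
E
```

```text
time_s: 14.05
tool_pos: [0.489, -0.2682, 0.2499]
tool_rot: [-89.8, 0.0, -134.5]
force: [-0.3, 0.3, -2.4]
grip_width: 0.0196
[ 0.4875 -0.2676  0.2471] [ -90.1121   -0.0369 -134.5012] [-0.0053 -0.2392 -2.8605] 0.019894933250004198
```

View pics/h.png

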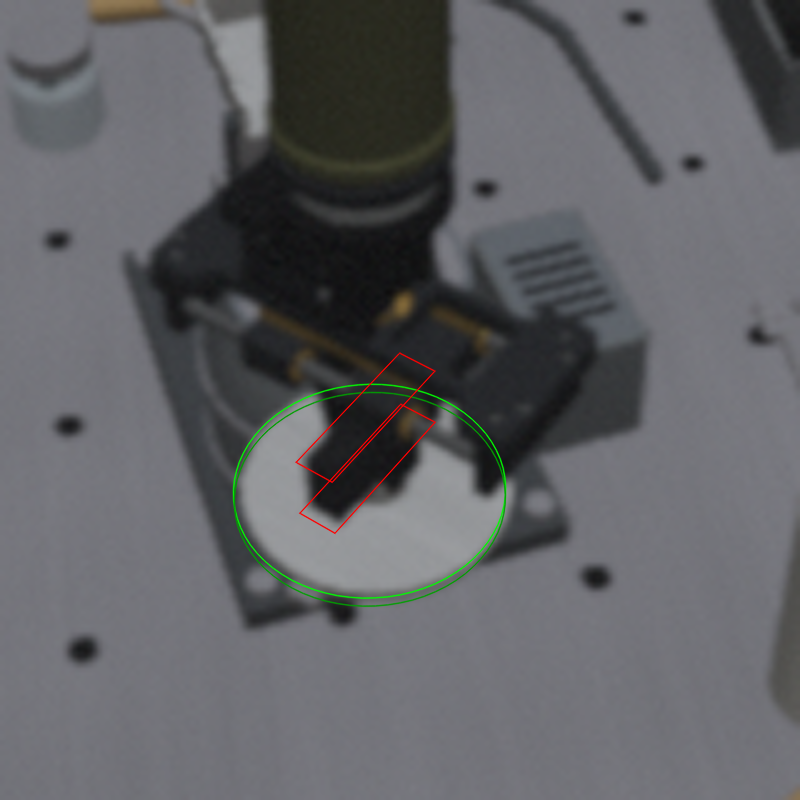

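View pics/h1.png

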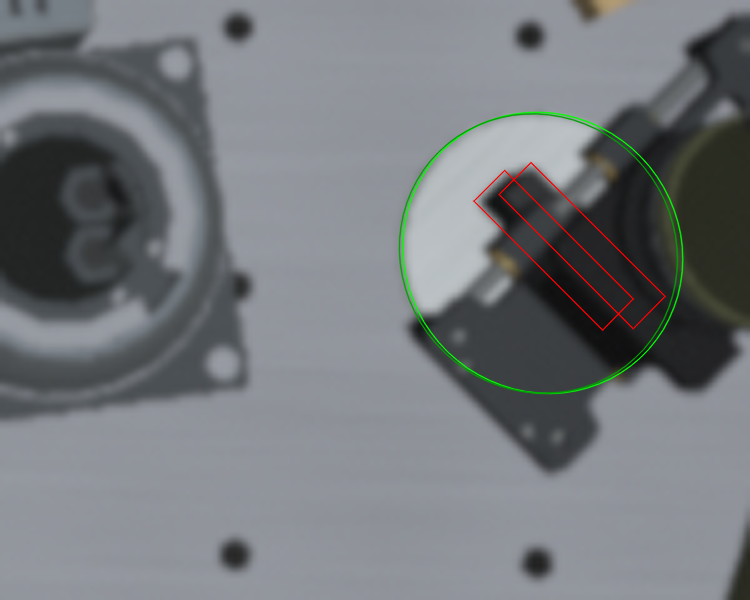

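Run:
```python
from ov import *
t=cam("top")
im=cv2.imread("pics/top0.png");si=cv2.imread("pics/side0.png")
s=cam("side");t["image"]=im[:,:,::-1];s["image"]=si[:,:,::-1]
def L(m,yaw):
    R45=rot(yaw);m=np.array([m[0],m[1],.16]);o=[]
    a=np.arcsin(13/52)
    for k in(0,1):
        aa=np.linspace(a,np.pi-a,40)+k*np.pi
        o.append((np.c_[.052*np.cos(aa),.052*np.sin(aa),0*aa]@R45.T+m,(0,255,0)))
    for g in(1,-1): o.append((np.array([[.0504*g,.013,0],[.064*g,.013,0],[.064*g,-.013,0],[.0504*g,-.013,0]])@R45.T+m,(0,0,255)))
    return o
draw(t,310,180,85,85,8,L((.5031,-.0585),53.85),"pics/m1.png")
draw(s,275,190,75,60,9,L((.5078,-.0585),53.85),"pics/m2.png")
```

```text
(no output)
```

View pics/m1.png

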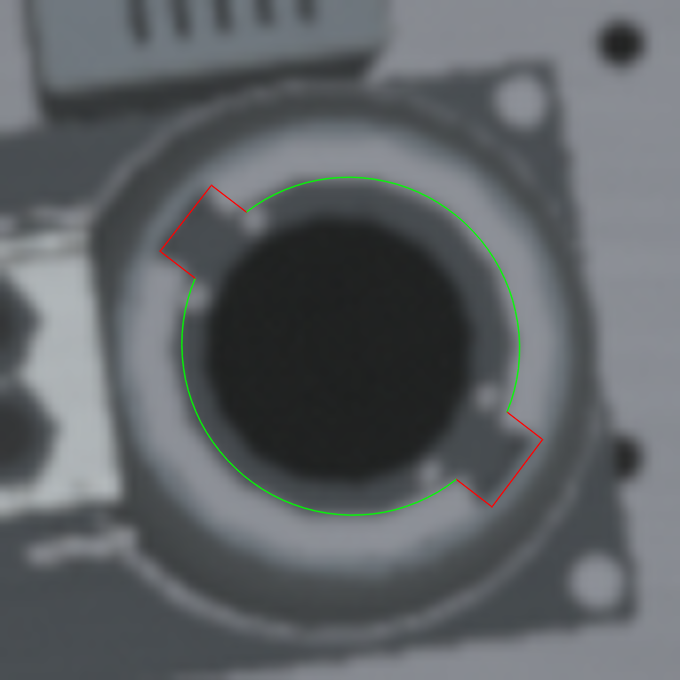

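View pics/m2.png

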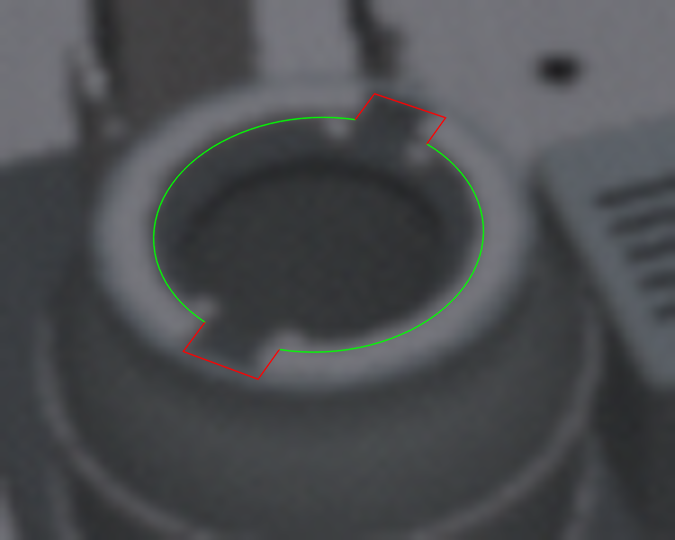

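```bash
python3 -m pendant '[0,0.5,0,0,0,0.2,14,0.1,1,0,0,0,0.2,14,0.1,1,0,0,0,0.2,14,0.1,1,0,0,0,0.235,14,0.1,1,0,0,0,0,14,0.03,0.75,0,0,0,0,14,0,0,0,0,0,0,14,0,0,0,0,0,0,14]';  python3 - <<'E'
from ov import *
s=cam("side");t=cam("top")
p=env.get_obs();print(p["tool_pos"],p["tool_rot"],p["force"],p["grip_width"],p["qpos"])
tp=p["tool_pos"]; L=cap(tp[:2],p["tool_rot"][2]+180,tp[2]+.0175)
draw(s,240,120,150,150,5,L,"pics/i.png")
draw(t,270,160,150,120,5,L,"pics/i1.png")
E
```

```text
time_s: 15.25
tool_pos: [0.5053, -0.0574, 0.2487]
tool_rot: [-90.0, -0.0, -126.1]
force: [-0.5, 0.4, -3.2]
grip_width: 0.0199
[ 0.5053 -0.0586  0.2485] [ -89.9875   -0.0303 -126.206 ] [-0.3577  0.1528 -2.7109] 0.01982421063091799 [ 38.5311   2.0225 -35.4713  99.5468   1.229   78.8144 -33.3679]
```

View pics/i.png

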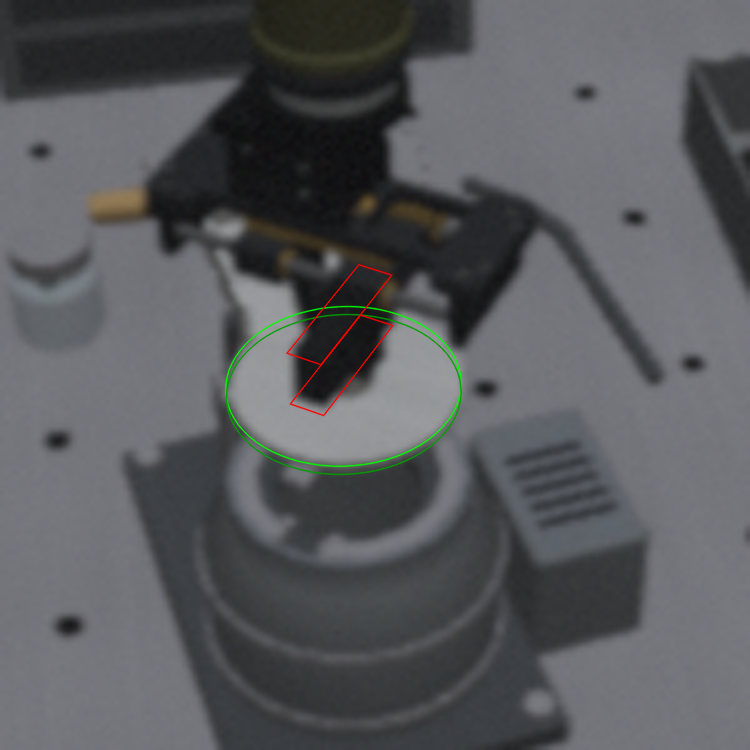

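View pics/i1.png

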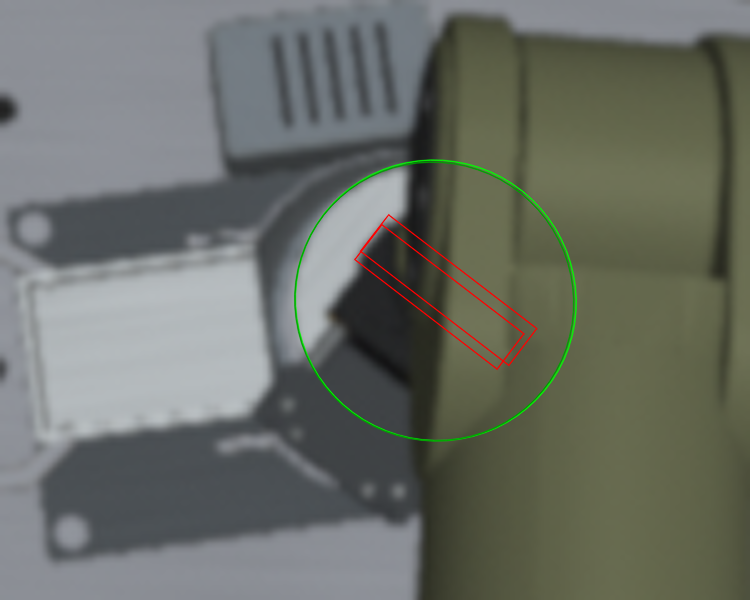

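```bash
python3 -m pendant '[0,0,-0.5,0,0,0,14,0,0,-0.5,0,0,0,14,0,0,-0.15,0,0,0,14,0,0,-0.1,0,0,0,14,0,0,0,0,0,0,14]' 50;  python3 - <<'E'
from ov import *
s=cam("side")
p=env.get_obs();print(p["tool_pos"],p["tool_rot"],p["force"],p["wrist_torque"],p["grip_width"])
tp=p["tool_pos"]; L=cap(tp[:2],p["tool_rot"][2]+180,tp[2]+.0175)
draw(s,250,150,120,120,6,L,"pics/j.png")
E
```

```text
time_s: 15.98
tool_pos: [0.5052, -0.0602, 0.2015]
tool_rot: [-89.9, -0.1, -126.3]
force: [-7.9, -2.6, 12.2]
grip_width: 0.0195
[ 0.5052 -0.0602  0.2015] [ -89.9099   -0.1291 -126.3332] [-8.3331 -2.2398 13.2349] [-0.1634  1.4459 -0.0109] 0.019455371743829563
```

View pics/j.png

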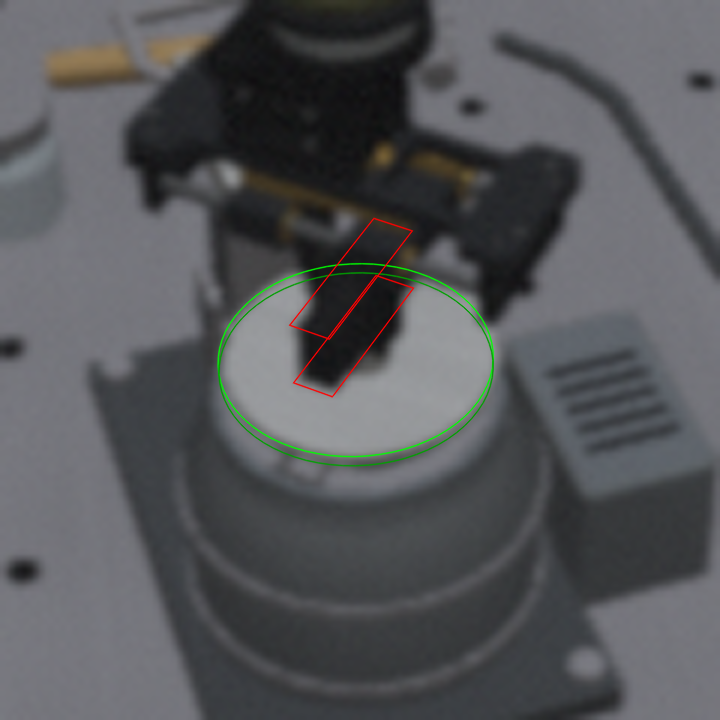

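```bash
python3 -m pendant '[0,0,0.06,0,0,0,14,-0.05,-0.01,0,0,0,0,14,0,0,0,0,0,0,14,0,0,-0.1,0,0,0,14,0,0,-0.1,0,0,0,14,0,0,0,0,0,0,14]';  python3 - <<'E'
from ov import *
p=env.get_obs();print(p["tool_pos"],p["tool_rot"],p["force"],p["wrist_torque"],p["grip_width"])
E
```

```text
time_s: 16.77
tool_pos: [0.5028, -0.0578, 0.1923]
tool_rot: [-90.1, -0.0, -126.1]
force: [-0.5, -0.0, 1.1]
grip_width: 0.0198
[ 0.5028 -0.0578  0.1923] [ -90.0987   -0.0344 -126.1149] [-0.4767 -0.0013  1.0862] [-0.0448  0.2922 -0.0596] 0.019796476083209093
```

```bash
python3 -m pendant '[0,0,-0.1,0,0,0,14,0,0,-0.1,0,0,0,14,0,0,-0.06,0,0,0,14,0,0,0,0,0,0,14]' 60;  python3 - <<'E'
from ov import *
s=cam("side")
p=env.get_obs();print(p["tool_pos"],p["tool_rot"],p["force"],p["wrist_torque"],p["grip_width"])
draw(s,250,150,120,120,6,[],"pics/k.png")
E
```

```text
time_s: 17.27
tool_pos: [0.5034, -0.0579, 0.1831]
tool_rot: [-90.0, -0.0, -126.1]
force: [-2.4, 2.0, 6.9]
grip_width: 0.0197
[ 0.5034 -0.0579  0.1831] [ -90.0033   -0.0053 -126.1398] [-2.5941  1.1156  7.25  ] [ 0.155   0.9762 -0.2095] 0.019412125488332023
```

View pics/k.png

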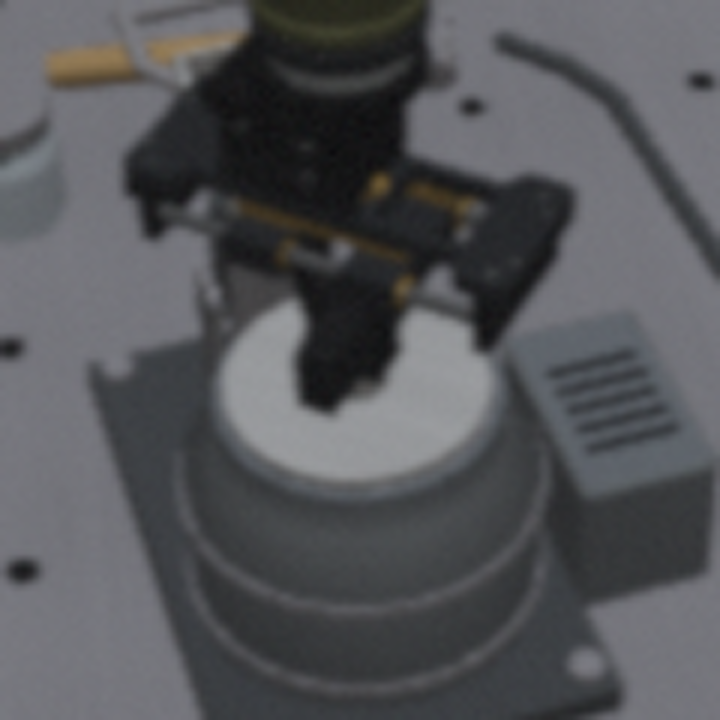

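```bash
python3 -m pendant '[0,0,0,0,0,-0.5,14,0,0,0,0,0,-0.5,14,0,0,0,0,0,-0.5,14,0,0,0,0,0,-0.5,14]';  python3 - <<'E'
from ov import *
p=env.get_obs();print(p["tool_pos"],p["tool_rot"],p["force"],p["wrist_torque"],p["grip_width"],p["qpos"])
E
```

```text
time_s: 17.82
tool_pos: [0.5034, -0.058, 0.1832]
tool_rot: [-90.0, -0.0, -146.3]
force: [-3.0, 3.0, 6.1]
grip_width: 0.0192
[ 0.5034 -0.058   0.1832] [ -89.979    -0.0138 -146.2624] [-3.0158  2.9609  6.074 ] [0.1761 1.0378 0.0713] 0.019245491258790146 [ 37.305    4.1966 -34.9419 105.1769   2.5611  71.3971 -54.6446]
```

Turning freely under the flange; continuing.

```bash
python3 -m pendant '[0,0,0,0,0,-0.7,14,0,0,0,0,0,-0.7,14,0,0,0,0,0,-0.7,14,0,0,0,0,0,-0.7,14,0,0,0,0,0,-0.7,14,0,0,0,0,0,-0.7,14,0,0,0,0,0,-0.7,14,0,0,0,0,0,-0.7,14,0,0,0,0,0,0,14]';  python3 - <<'E'
from ov import *
s=cam("side")
p=env.get_obs();print(p["tool_pos"],p["tool_rot"],p["force"],p["wrist_torque"],p["grip_width"],p["qpos"])
draw(s,250,150,120,120,6,[],"pics/l.png")
E
```

```text
time_s: 18.95
tool_pos: [0.5025, -0.0556, 0.1828]
tool_rot: [-90.1, -0.2, 157.9]
force: [-4.4, 3.7, 6.6]
grip_width: 0.0197
[ 0.5025 -0.0556  0.1828] [-90.1144  -0.1988 157.9725] [-4.668   4.8726  7.8657] [1.4714 1.496  0.2355] 0.01965230139043979 [  35.1024    4.0446  -32.7615  105.286     2.123    71.4719 -110.3021]
```

View pics/l.png

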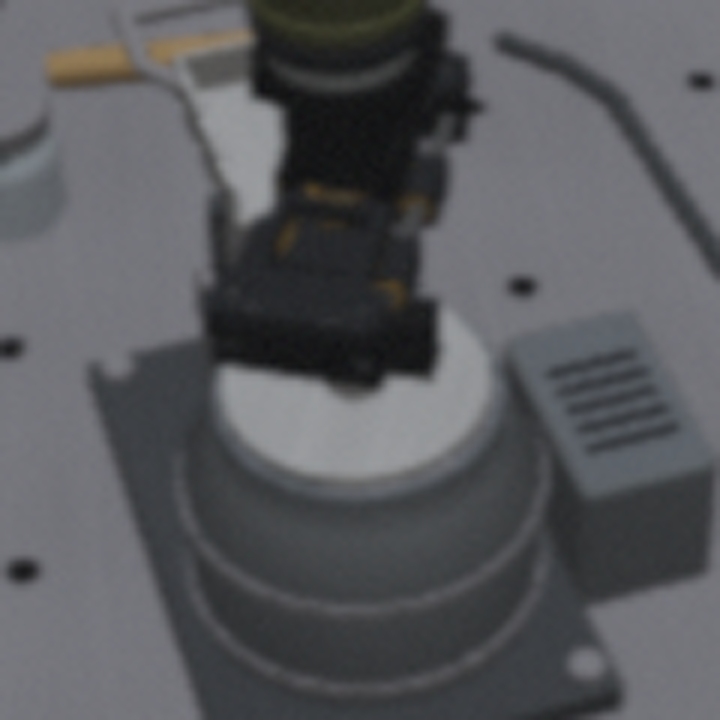

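```bash
python3 -m pendant '[0,0,0,0,0,-0.5,14,0,0,0,0,0,-0.4,14,0,0,0,0,0,-0.3,14,0,0,0,0,0,0,14]';python3 - <<'E'
from ov import *
p=env.get_obs();print(p["tool_rot"],p["force"],p["wrist_torque"])
E
python3 -m pendant '[0,0,0,0,0,-0.2,14,0,0,0,0,0,-0.1,14,0,0,0,0,0,0,14]';  python3 - <<'E'
from ov import *
p=env.get_obs();print(p["tool_pos"],p["tool_rot"],p["force"],p["wrist_torque"],p["grip_width"],p["qpos"])
E
```

```text
time_s: 19.5
tool_pos: [0.5027, -0.0551, 0.1828]
tool_rot: [-90.1, -0.2, 146.0]
force: [-3.6, 6.1, 6.4]
grip_width: 0.0198
[-90.1191  -0.2208 145.974 ] [-3.5592  6.0528  6.3561] [1.7739 1.4343 0.2566]
time_s: 19.88
tool_pos: [0.5035, -0.0546, 0.1831]
tool_rot: [-90.2, -0.1, 143.1]
force: [-3.1, 6.0, 6.8]
grip_width: 0.0196
[ 0.5035 -0.0546  0.1831] [-90.1709  -0.1477 143.111 ] [-3.117   5.953   6.8339] [1.8534 0.971  0.789 ] 0.019587991447292875 [  34.5223    4.0016  -32.2415  105.2632    2.0145   71.3861 -125.1895]
```

```bash
python3 -m pendant '[0,0,-0.03,0,0,-0.03,14,0,0,0,0,0,0,14,0,0,0,0,0,0,14,0,0,0,0,0,0,14]';  python3 - <<'E'
from ov import *
s=cam("side");t=cam("top")
p=env.get_obs();print(p["time_s"],p["tool_pos"],p["tool_rot"],p["force"],p["wrist_torque"],p["grip_width"])
cv2.imwrite("pics/n.png",s["image"][:,:,::-1]);cv2.imwrite("pics/n1.png",t["image"][:,:,::-1])
tp=p["tool_pos"]; L=cap(tp[:2],p["tool_rot"][2]+180,tp[2]+.0175)
draw(s,250,150,120,120,6,L,"pics/n2.png")
E
```

```text
time_s: 20.38
tool_pos: [0.5036, -0.0546, 0.1821]
tool_rot: [-90.2, -0.1, 142.8]
force: [-3.0, 5.3, 7.4]
grip_width: 0.0195
20.475 [ 0.5036 -0.0546  0.182 ] [-90.1664  -0.1378 142.8414] [-2.3857  5.7513  6.6068] [1.8811 1.0907 0.8574] 0.019381411702559973
```

View pics/n.png

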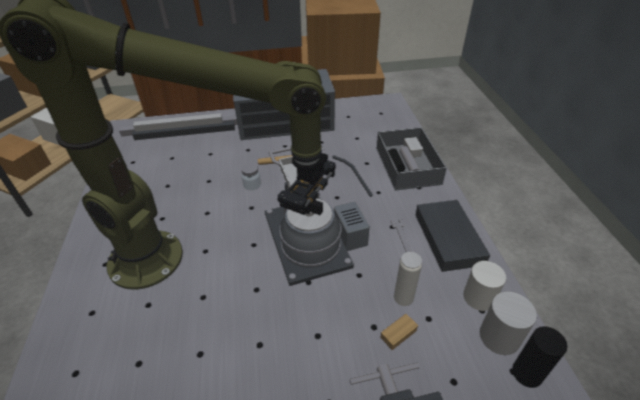

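View pics/n1.png

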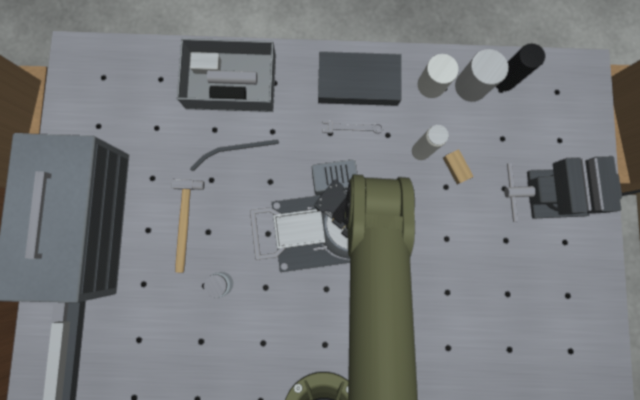

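View pics/n2.png

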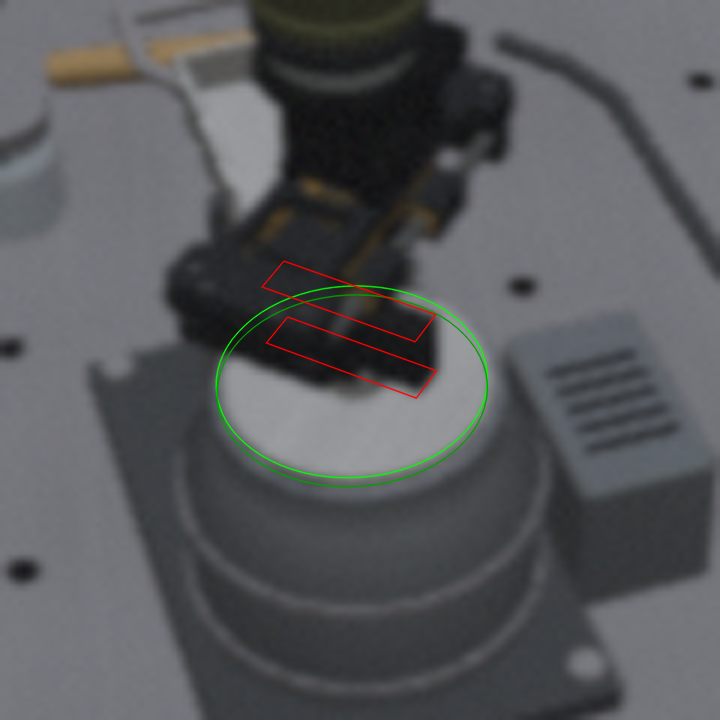

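Run:
```python
from cell import env
print(env.sign_off())
```

```text
the job is handed in; nothing more can be done
None
```

I tipped the tray, let it back down level, fitted the bayonet cap and turned it to the stop. I handed the job in at about 20.5 s, still gripping the cap.

**Nuts and tray:** I lifted the tray to near full tilt. In the pictures afterwards the tray is level and empty. Two nuts are visible on the drum floor. I saw the other two drop into the mouth, but did not count all four inside.

**Cap:** The first try at the slots jammed about 4 mm in, at about 16 N. I backed off, shifted about 2 mm, and it went in freely.

**Last checks:**

| Check | Reading |
|---|---|
| Push | about 11.5 mm of 12 |
| Turn clockwise | about 91° |
| Torque about the vertical | rose from 0.26 to 0.86 N m at the end, well above the spring's 0.23, so it is against the stop |
| Grip opening | 19.4 mm, on the 20 mm bar, at 60 N |
| Push force | about 7 N as read, or about 10 N allowing for the cap's weight |

The hammer, wrench, spray can, jar, block and pry bar look unmoved in the final pictures.

**Disagreement:** The two cameras differed by about 5 mm along x. I averaged them and checked against the robot's own position when it gripped the cap. The jam suggests that still left the mouth estimate about 2 mm out.

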